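# Tip the specimen tray and add the ruby case to the row

### The job

Two gem cases lie out of reach under the clear hood of the spring-loaded tipping tray. Press the tray's orange tab down slowly, just until both cases slide softly down to the open end (they must not shoot down and bang), and let the tray rise level again. Then take the red-lidded case out, stand it on the wooden rack as the next of the row, squared up and in line with the yellow one, and nudge it gently until it touches the yellow one, without shoving the row hard; leave the blue case at the open end of the tray and disturb nothing else.

Things in the scene. Friction and masses are not known exactly. Their poses are not given: they have to be found in the camera images.
- stand: fixed steel foot of the tipping tray; origin on the table under the middle of the tray. Its x axis runs along the tray from the open end with the orange tab (-x) to the hooded end (+x), z up. The tray hinges on a pin along y, 110 mm above the origin
- tray (a joint): tilt of the tray in rad: 0 level (a spring returns it), 0.52 tab end fully down. The tab takes about 7 N to start, 12 N at full tilt. How steep it must be before the cases slide is unknown: somewhere in 0.25 to 0.42 rad, different each time. Tipped fast or much steeper than needed, the cases shoot down (over 0.5 m/s counts as banging)
- tray_floor (a point): centre of the tray's smooth, slippery white floor, which is 250 (x) x 210 (y) mm inside and, level, 118 mm above the table; moves with the tray, axes as the stand's when level. Walls are 4 mm thick; in the open half (x below 0) they rise 20 mm above the floor
- tray_hood (a point): centre of the top of the clear hood, which covers the half of the tray with x above 0: clear side and end walls and a roof 129 x 218 mm, its underside 58 mm and top 62 mm above the floor; open towards -x. Moves with the tray
- tray_tab (a point): middle of the top face of the orange press tab on the open end of the tray: 42 mm (x) by 120 mm (y) flange, 5 mm thick, level with the wall tops; when level this point is at x -150, y 0, z 139 mm in the stand's frame. It moves with the tray
- red_case: the case to be moved: black box with red lid, white label and a red gem on top; 75 (x) x 48 (y) x 45 (z) mm, about 0.2 kg; origin at the centre of its underside, z up. Starts under the hood, lying lengthwise in the left or right lane of the tray (lanes 50 mm either side of the middle). Slid down against the open end wall its centre is at about x -88 mm in the stand's frame
- blue_case: same case with a blue lid, in the tray's other lane; stays in the tray, at the open end
- rack: fixed wooden rack, 110 (x) x 230 (y) x 25 (z) mm; origin at the centre of its underside on the table; the top, 25 mm up, carries the row. A 40 mm high, 10 mm thick dark end stop stands at its -y end (y -115 to -105 mm); the row grows from it towards the rack's +y
- green_case: same case with a green lid: first of the row, against the end stop, centre at about y -80 mm on the rack
- yellow_case: same case with a yellow lid: second of the row, next to the green one, centre at about y -32 mm on the rack. The red case belongs beside it on its +y side, centres 48 mm apart when touching, long sides parallel. Over 35 N through the row counts as shoving it
- bottle: bystander: amber bottle, 52 mm across, 105 mm high; origin at the centre of its underside
- crystal: bystander: clear rough crystal, 52 mm across, 40 mm high; origin at the centre of its underside
Things that resemble listed ones, but are neither listed nor needed, are in the scene too. Leave any pink look-alike of the yellow_case alone.

How it is judged:
On the way, in this order (a step that is already met when the one before it is completed fails the run):
1. tray tipped and both cases slid down to the open end (value of joint tray above 0.1 rad and x of each of red_case, blue_case in the frame of stand below -0.065 m), for 0.1 s.
2. tray let back up level with both cases at the open end (value of joint tray below 0.03 rad and x of each of red_case, blue_case in the frame of stand below -0.055 m), for 0.2 s.
At the end, for the whole second after the job is handed in: red case at rest upright on the rack on the yellow case's +y side, gap under 3 mm, in line within 10 mm, parallel within 0.1 rad; green and yellow moved under 12 mm and parallel to the rack within 0.1 rad; tray level (under 0.03 rad), blue case on its floor with its centre beyond x -50 mm (z of red_case in the frame of rack between 0.022 and 0.028 m and y of red_case in the frame of yellow_case between 0.045 and 0.051 m and x of red_case in the frame of yellow_case between -0.01 and 0.01 m and angle between the x axis of red_case and the x axis of yellow_case, either way round below 0.1 rad and angle between red_case's own z axis and vertical below 0.08 rad and linear speed of red_case below 0.01 m/s and distance of each of yellow_case, green_case from where it was at the start of the episode below 0.012 m and angle between the x axis of each of yellow_case, green_case and the x axis of rack, either way round below 0.1 rad and value of joint tray below 0.03 rad and x of blue_case in the frame of stand between -0.12 and -0.05 m and z of blue_case in the frame of stand between 0.11 and 0.126 m); the robot touches nothing.
It fails at once if a case shot down the tray faster than 0.5 m/s (linear speed of blue_case above 0.5 m/s or (linear speed of red_case above 0.5 m/s and value of joint tray above 0.06 rad)).
It fails at once if the row shoved with more than 35 N (contact force between yellow_case and green_case above 35 N).
It fails at once if bottle or crystal moved more than 20 mm (distance of any of bottle, crystal from where it was at the start of the episode above 0.02 m).
It also fails if it takes over 70 s, if anything falls off the work surface, if the arm or the gripper's body presses on something with over 40 N, if the wrist force passes 120 N, or if a joint passes its speed limit or range.

### The arm

A 7-joint arm with a two-finger parallel gripper is mounted at the origin on the work surface. World frame = base frame: x ahead of the robot, y to its left, z up, the work surface at z = 0. Lengths are in m, angles in rad, forces in N, time in s.
With the tool pointing down it reaches from about 0.425 to 0.875 m from the base axis. Payload 4.7 kg.
Tool frame: the origin (TCP) lies midway between the tips of the shut fingers; the grasp point (between the pads) lies 19 mm behind it; z points along the fingers, y is the line along which they close (so a half turn about z gives the same grasp; the last joint's range is limited). The gripper opens to 87 mm and grips with 3 to 60 N. Pads are 19 mm wide; open, the fingers measure 117 mm over their backs; the gripper's body (75 mm by 190 mm) begins 51 mm behind the grasp point.
Start: joints at [-1.199, 0.321, -0.07, 1.45, 0.023, 1.371, -0.057], TCP at [0.228, 0.609, 0.223] pointing down, gripper open.
Joint ranges: [-2.86, 2.86], [-0.3, 2.09], [-1.38, 1.24], [0.06, 2.45], [-1.56, 4.7], [0.09, 2.05], [-2.69, 2.69]. Speed limits (rad/s): [2.57, 2.57, 3.14, 3.14, 3.14, 3.14, 3.14].

### API

Orientations are given as a rotation vector (axis times angle).
In Python, from bench import ctrl gives the robot as it stands. The module is installed in compiled form; this text tells all that it offers.
- The arm moves only by the shell command python3 -m handwheel 'ROWS' [FORCE]. ROWS is JSON, a list of rows, each a list of 7 numbers: the finger opening in m, from 0 to 0.087, then the shift along the tool's x, y, z in m, then the turn, a rotation vector about the tool's x, y, z in degrees. A call has 1 to 12 rows; each row shifts and turns the commanded pose from where the row before left it, along the tool's axes as they then stand; what a row does not reach is not made up. A row lasts 1/8 s, in which the tool goes at most 62.5 mm and 10.7 degrees, less where a joint would pass 70% of its speed; a pose out of reach is approached as far as the arm can. A call is refused whole if a number of a shift passes 0.0625 or a number of a turn 10.7, either way. A call with a gripper value outside its range is refused whole. The fingers move at their own pace and stop on an object; FORCE is the grip in N (left out, the last holds). Time passes only in rows, so rows that do not move let the fingers close. It gives the time, the measured TCP pose, the force, the opening and the grip force at its end, in the units of the state.
- ctrl.get_state(): the state, without advancing time (a new reading comes with each control period).
- ctrl.get_image(name): name is "scene" or "top" or "wrist"; returns (picture, depth): 420x560x3 uint8, blue, green, red; 420x560 float32, m along the optical axis (not along the pixel's ray), 0 where there is no reading.
- ctrl.camera_info(name): a dict with "intrinsics" (3x3 intrinsics, pixels), "D" ([k1, k2, p1, p2, k3] as OpenCV has them; the pictures are not rectified), "R" (3x3) and "t" (3): a world point X has camera coordinates R X + t. Camera axes: x right, y down, z forward; pixel columns grow to the right and rows downward; lengths in m; the calibration is good to about 2 mm. A picture is of the moment at which its call begins: read the wrist's pose just before it. camera_info takes no time and is no camera call; for the wrist camera it gives the pose at the moment of the call.
- ctrl.close_job(): hands the job in; it is judged then, once.
The state is a dict: "time": time; "joint_positions": joint angles; "qd": joint speeds; "joint_torque": joint torques, N m; "position": TCP position; "tool_rot": TCP orientation; "ft_force": force on the tool from outside, world axes, zero at the start; "torque": the same for the moment, N m; "grip_width": opening from 0.0 (shut) to 1.0 (fully open); "grip_force": force on a finger pad.
Only numpy, scipy, OpenCV 4.12 (cv2) and the standard library are available. Lean on these libraries where they do the work, as an engineer would, in place of code of your own. Each camera call takes 0.05 s, during which the arm holds its last target. There are 200 camera calls.

## Working session

There is one attempt and no reset: what is moved stays moved. The work goes in short steps, Python scripts to look and compute and a shell command to move; the robot and the scene stay as the last step left them, time stands still between calls to the robot, and variables do not carry over. Pictures are saved under pics/ and viewed, at most 10 in all, crops included, and the job is handed in when it is done.

```bash
mkdir -p pics
cat > h.py <<'E'
import numpy as np, cv2
from bench import ctrl
from scipy.spatial.transform import Rotation as Ro
def grab(n,save=None):
    i=ctrl.camera_info(n); p,d=ctrl.get_image(n)
    if save: cv2.imwrite('pics/'+save,p)
    return p,d,i
def world(i,d,uv):
    uv=np.atleast_2d(np.array(uv,float)); z=np.array([d[int(v),int(u)] for u,v in uv])
    return worldz(i,uv,z)
def worldz(i,uv,z):
    n=cv2.undistortPoints(np.array(uv,float).reshape(-1,1,2),np.array(i['intrinsics']),np.array(i['D'],float)).reshape(-1,2)
    c=np.c_[n*np.array(z)[:,None],z]
    return (c-np.array(i['t']).ravel())@np.array(i['R'])
def onplane(i,uv,h):
    n=cv2.undistortPoints(np.array(uv,float).reshape(-1,1,2),np.array(i['intrinsics']),np.array(i['D'],float)).reshape(-1,2)
    R=np.array(i['R']);t=np.array(i['t']).ravel()
    ray=np.c_[n,np.ones(len(n))]@R; C=-R.T@t
    return C+ray*((h-C[2])/ray[:,2])[:,None]
def xyzmap(i,d):
    v,u=np.mgrid[:420,:560]
    return worldz(i,np.c_[u.ravel(),v.ravel()],d.ravel()).reshape(420,560,3)
E
python3 - <<'E'
from h import *
for n in('top','scene'):
    p,d,i=grab(n,n+'0.png'); np.savez(n+'0.npz',p=p,d=d,**{k:np.array(i[k]) for k in('intrinsics','D','R','t')})
s=ctrl.get_state(); print(s['time'],s['position'],s['tool_rot'])
E
```

```text
0.1 [0.22750859 0.60835648 0.22157745] [-5.58922334e-01 -3.09127167e+00  2.68277461e-03]
```

View pics/top0.png

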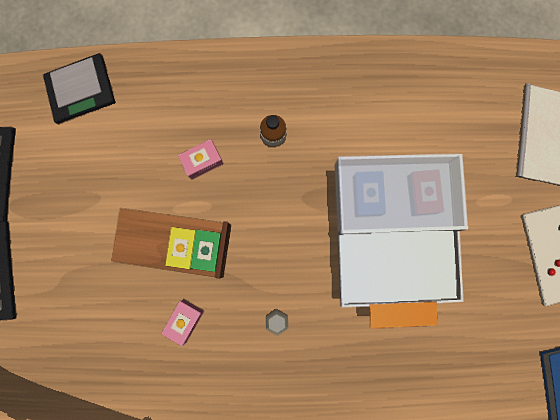

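View pics/scene0.png

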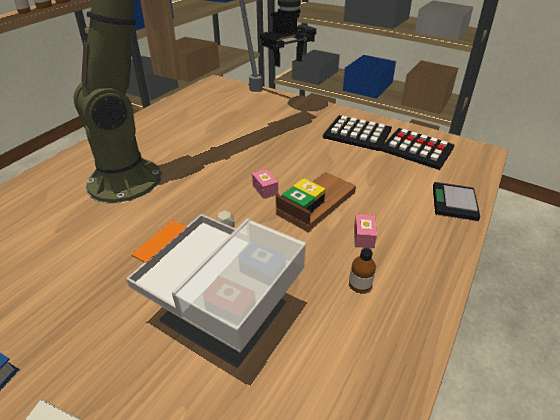

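Top view: red case under the hood at (428,191), blue at (370,193), and the tab at (403,315). The rack row is green (205,250) and yellow (180,247), with the free rack top to the left at (140,238). Also visible are the bottle (273,130), the crystal (277,322), and pink look-alikes at (201,158) and (182,322). The only red-lidded candidate is (428,191).

Run:
```python
from h import *
z=np.load('top0.npz');p,d=z['p'],z['d'];i={k:z[k] for k in('intrinsics','D','R','t')}
M=xyzmap(i,d); hsv=cv2.cvtColor(p,cv2.COLOR_BGR2HSV)
np.set_printoptions(precision=4,suppress=True)
for nm,lo,hi,roi in [('tab',(5,200,150),(18,255,255),(360,480,290,340)),('yellow',(24,150,120),(34,255,255),(150,230,215,280)),('green',(45,100,60),(85,255,255),(160,230,215,280)),('bluelid',(100,40,60),(130,255,255),(345,400,160,225)),('redlid',(165,40,60),(180,255,255),(400,455,160,225))]:
    m=cv2.inRange(hsv,lo,hi); k=np.zeros_like(m);k[roi[2]:roi[3],roi[0]:roi[1]]=1;m=m*k
    c=max(cv2.findContours(m,0,2)[0],key=cv2.contourArea)
    ys,xs=np.where(m>0); zz=np.median(M[ys,xs,2])
    box=cv2.boxPoints(cv2.minAreaRect(c)); h={'tab':.139,'yellow':.07,'green':.07}.get(nm,.163)
    W=onplane(i,box,h); e=[W[1]-W[0],W[2]-W[1]]
    print(nm,'z',zz,'ctr',W.mean(0),'sides',[ (round(np.hypot(*q[:2]),4),round(np.degrees(np.arctan2(q[1],q[0])),1)) for q in e])
# rack: top plane
m=((abs(M[...,2]-.025)<.006)&(np.arange(560)[None]<235)&(np.arange(560)[None]>105)&(np.arange(420)[:,None]>200)&(np.arange(420)[:,None]<285)).astype(np.uint8)
m2=((M[...,2]>.015)&(np.arange(560)[None]<240)&(np.arange(560)[None]>105)&(np.arange(420)[:,None]>200)&(np.arange(420)[:,None]<285))
P=M[m2][:,:2].astype(np.float32); r=cv2.minAreaRect(P);print('rack',r)
t=((M[...,2]>.125)&(M[...,2]<.147)&(np.arange(560)[None]>320)&(np.arange(560)[None]<480)&(np.arange(420)[:,None]>150)&(np.arange(420)[:,None]<340))
print('tray',cv2.minAreaRect(M[t][:,:2].astype(np.float32)))
hd=(abs(M[...,2]-.18)<.006); print('hood',hd.sum(),cv2.minAreaRect(M[hd][:,:2].astype(np.float32)) if hd.sum()>50 else '')
for n,u in dict(bottle=(273,123),crystal=(277,321),rackfree=(140,238),floor=(400,268),tab=(403,315),hoodtop=(400,190),tabc1=(371,304)).items(): print(n,M[u[1],u[0]])
```

```text
tab z 0.13976380924466614 ctr [ 0.435  -0.2819  0.139 ] sides [(np.float64(0.0055), np.float64(-92.3)), (np.float64(0.0018), np.float64(178.0))]
yellow z 0.06989384372334408 ctr [0.5456 0.1778 0.07  ] sides [(np.float64(0.0744), np.float64(-8.5)), (np.float64(0.0487), np.float64(-99.2))]
green z 0.07022277529034542 ctr [0.5394 0.1296 0.07  ] sides [(np.float64(0.0743), np.float64(-8.7)), (np.float64(0.0488), np.float64(-99.3))]
bluelid z 0.17996753648126326 ctr [ 0.6223 -0.1534  0.163 ] sides [(np.float64(0.0384), np.float64(-2.3)), (np.float64(0.007), np.float64(-91.2))]Traceback (most recent call last):
  File "<stdin>", line 7, in <module>
ValueError: max() iterable argument is empty
```

Run:
```python
from h import *
z=np.load('top0.npz');p,d=z['p'],z['d'];i={k:z[k] for k in('intrinsics','D','R','t')}
M=xyzmap(i,d); hsv=cv2.cvtColor(p,cv2.COLOR_BGR2HSV)
np.set_printoptions(precision=4,suppress=True)
print('hsv',hsv[315,403],hsv[180,420],hsv[180,362])
U=np.arange(560)[None];V=np.arange(420)[:,None]
m=((hsv[...,0]<20)&(hsv[...,1]>200)&(U>365)&(U<442)&(V>298)&(V<332)&(M[...,2]>.12)); print('tab',cv2.minAreaRect(M[m][:,:2].astype(np.float32)),M[m].mean(0))
m=(M[...,2]>.015)&(U<240)&(U>105)&(V>200)&(V<285); print('rack',cv2.minAreaRect(M[m][:,:2].astype(np.float32)))
t=(M[...,2]>.1)&(U>320)&(U<480)&(V>140)&(V<340)
hd=(abs(M[...,2]-.18)<.006)&t; print('hood',hd.sum(),cv2.minAreaRect(M[hd][:,:2].astype(np.float32)))
fl=(abs(M[...,2]-.118)<.004)&t;print('floor',cv2.minAreaRect(M[fl][:,:2].astype(np.float32)))
for n,u in dict(bottle=(273,123),crystal=(277,321),rackfree=(140,238),floor=(400,268),tab=(403,315),hoodtop=(400,190)).items(): print(n,M[u[1],u[0]])
s=ctrl.get_state();print(Ro.from_rotvec(s['tool_rot']).as_matrix())
c=p[150:340,320:480];cv2.imwrite('pics/crop.png',cv2.resize(c,None,fx=3,fy=3))
```

```text
hsv [ 15 187 209] [173  24 178] [110  38 186]
tab ((0.41616004705429077, -0.2268468588590622), (0.040447454899549484, 0.11884406208992004), 1.1284064054489136) [ 0.4288 -0.2409  0.1393]
rack ((0.550164520740509, 0.15253059566020966), (0.3440670371055603, 0.1119178831577301), 81.03559875488281)
hood 9534 ((0.6267503499984741, -0.22553429007530212), (0.13304120302200317, 0.21927018463611603), 0.33082976937294006)
floor ((0.560095489025116, -0.22470292448997498), (0.24492086470127106, 0.21693703532218933), 0.2740657329559326)
bottle [ 0.7742 -0.0052  0.1047]
crystal [ 0.3999 -0.0037  0.0366]
rackfree [0.5682 0.27   0.022 ]
floor [ 0.4976 -0.2283  0.1199]
tab [ 0.4151 -0.2265  0.1377]
hoodtop [ 0.6303 -0.2197  0.1813]
[[-0.9367  0.3502 -0.0005]
 [ 0.3502  0.9367 -0.0016]
 [-0.0001 -0.0017 -1.    ]]
```

View pics/crop.png

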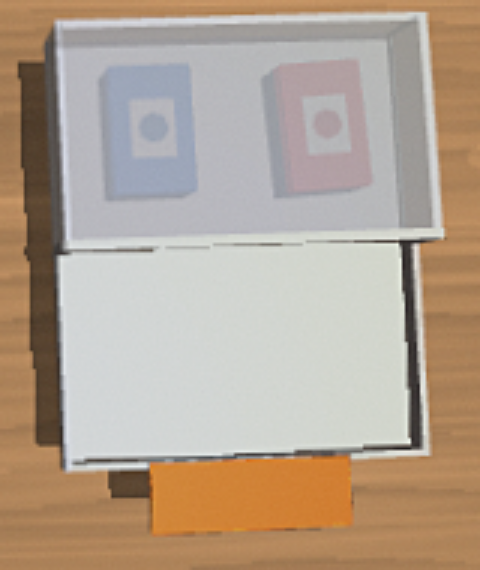

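```bash
python3 -m handwheel '[[0,0,0,0,0,0,-10.6],[0,0,0,0,0,0,-10.6],[0,-0.034,-0.041,0,0,0,0],[0,-0.034,-0.041,0,0,0,0],[0,-0.034,-0.041,0,0,0,0],[0,-0.034,-0.041,0,0,0,0],[0,-0.034,-0.041,0,0,0,0],[0,-0.034,-0.041,0,0,0,0],[0,-0.034,-0.041,0,0,0,0],[0,-0.034,-0.041,0,0,0,0],[0,0,0,0,0,0,0]]' 20
python3 -c "
from h import *
s=ctrl.get_state();print(s['position'],Ro.from_rotvec(s['tool_rot']).as_matrix().round(3),s['joint_positions'],s['ft_force'])"
```

```text
time: 1.48
position: [0.5069, 0.2785, 0.2222]
tool_rot: [-0.004, 3.141, -0.004]
ft_force: [-1.1, 1.1, 1.9]
grip_width: 0.007
grip_force: 0.0
[0.50691854 0.27846018 0.2221752 ] [[-1.    -0.003  0.001]
 [-0.003  1.    -0.003]
 [-0.001 -0.003 -1.   ]] [-0.68357539  0.16750542  0.15070113  1.64160169 -0.0228597   1.33494692
  1.0440168 ] [-1.06793563  1.07254304  1.94358452]
```

```bash
python3 -m handwheel '[[0,0.0075,-0.042,0,0,0,0],[0,0.0075,-0.042,0,0,0,0],[0,0.0075,-0.042,0,0,0,0],[0,0.0075,-0.042,0,0,0,0],[0,0.0075,-0.042,0,0,0,0],[0,0.0075,-0.042,0,0,0,0],[0,0.0075,-0.042,0,0,0,0],[0,0.0075,-0.042,0,0,0,0],[0,0.0075,-0.042,0,0,0,0],[0,0.0075,-0.042,0,0,0,0],[0,0.0075,-0.042,0,0,0,0],[0,0.0075,-0.042,0,0,0,0]]'
python3 -m handwheel '[[0,0,0,0.035,0,0,0],[0,0,0,0.03,0,0,0],[0,0,0,0.008,0,0,0],[0,0,0,0,0,0,0]]'
cat > look.py <<'E'
from h import *
import sys
p,d,i=grab('top',sys.argv[1] if len(sys.argv)>1 else None)
b,g,r=[p[...,k].astype(int) for k in range(3)]
U=np.arange(560)[None];V=np.arange(420)[:,None]; roi=(U>335)&(U<468)&(V>155)&(V<300)
for n,m in(('red',(r-g>18)&(r-b>-5)),('blue',(b-r>18))):
    y,x=np.where(m&roi&~((r-b>60)&(g-b>30))); print(n,len(x),x.mean().round(1),y.mean().round(1),'rows',np.percentile(y,[2,98]))
s=ctrl.get_state();print('t',s['time'],'tcp',s['position'].round(4) if hasattr(s['position'],'round') else s['position'],'F',np.round(s['ft_force'],1))
E
python3 look.py pics_unused.png; rm -f pics/pics_unused.png
```

```text
time: 2.98
position: [0.4197, -0.221, 0.2224]
tool_rot: [-0.022, 3.141, 0.001]
ft_force: [1.1, 0.3, -0.4]
grip_width: -0.0
grip_force: 0.0
time: 3.48
position: [0.42, -0.2203, 0.1496]
tool_rot: [0.021, -3.141, -0.0]
ft_force: [-0.5, -0.3, 0.1]
grip_width: 0.007
grip_force: 0.0
red 862 408.6 209.7 rows [162.1 295. ]
blue 979 369.9 193.2 rows [172. 214.]
t 3.525 tcp [ 0.4205 -0.2206  0.1503] F [0.4 0.7 0.7]
```

```bash
sed -i 's/r-g>18)&(r-b>-5)/r-g>18)\&(r-b<45)\&(r-b>0)/' look.py; python3 -m handwheel '[[0,0,0,0.005,0,0,0],[0,0,0,0.003,0,0,0],[0,0,0,0.002,0,0,0],[0,0,0,0.002,0,0,0],[0,0,0,0.002,0,0,0],[0,0,0,0.002,0,0,0],[0,0,0,0.002,0,0,0],[0,0,0,0,0,0,0]]'; python3 look.py
```

```text
time: 4.53
position: [0.4186, -0.2209, 0.1318]
tool_rot: [0.018, -3.139, -0.002]
ft_force: [-5.2, 1.9, 6.9]
grip_width: 0.002
grip_force: 3.5
red 866 415.0 202.7 rows [171.  291.7]
blue 990 370.4 194.1 rows [173. 215.]
t 4.575 tcp [ 0.4186 -0.2209  0.1318] F [-5.5  1.4  6.7]
```

```bash
python3 -m handwheel '[[0,0,0,0.002,0,0,0],[0,0,0,0.002,0,0,0],[0,0,0,0.002,0,0,0],[0,0,0,0.002,0,0,0],[0,0,0,0.002,0,0,0],[0,0,0,0.002,0,0,0],[0,0,0,0.002,0,0,0],[0,0,0,0.002,0,0,0],[0,0,0,0.001,0,0,0],[0,0,0,0.001,0,0,0],[0,0,0,0,0,0,0]]'; python3 look.py tilt.png
```

```text
time: 5.95
position: [0.4171, -0.2209, 0.1133]
tool_rot: [0.018, -3.136, -0.002]
ft_force: [-7.7, 1.1, 6.9]
grip_width: 0.004
grip_force: 4.2
red 844 417.5 203.4 rows [173.72 288.14]
blue 1030 371.8 196.6 rows [162.   218.42]
t 6.0 tcp [ 0.4171 -0.2209  0.1133] F [-7.8  0.9  7.6]
```

View pics/tilt.png

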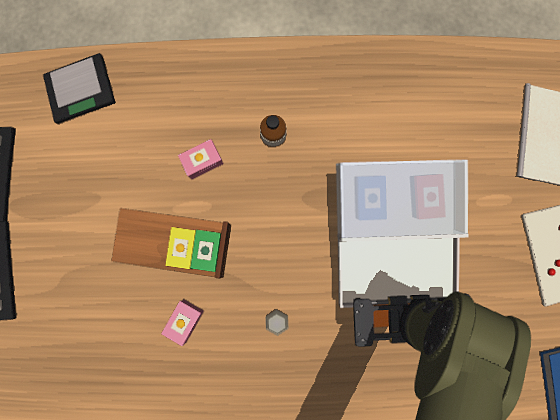

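```bash
python3 -m handwheel '[[0,0.001,0,0.001,0,0,0],[0,0.001,0,0.001,0,0,0],[0,0.001,0,0.001,0,0,0],[0,0.001,0,0.001,0,0,0],[0,0,0,0.001,0,0,0],[0,0,0,0.001,0,0,0],[0,0,0,0.001,0,0,0],[0,0,0,0.001,0,0,0],[0,0,0,0.001,0,0,0],[0,0,0,0,0,0,0]]'; python3 look.py
```

```text
time: 7.25
position: [0.4169, -0.221, 0.1057]
tool_rot: [-0.019, 3.139, 0.0]
ft_force: [-1.0, 1.8, 8.0]
grip_width: 0.003
grip_force: 3.7
red 743 417.5 207.7 rows [176.   291.16]
blue 917 372.0 198.6 rows [178. 220.]
t 7.3 tcp [ 0.4169 -0.2209  0.1057] F [-1.2  2.1  7. ]
```

```bash
python3 -m handwheel '[[0,0,0,0.001,0,0,0],[0,0,0,0.001,0,0,0],[0,0,0,0.001,0,0,0],[0,0,0,0,0,0,0],[0,0,0,0,0,0,0],[0,0,0,0,0,0,0]]'; python3 look.py
```

```text
time: 8.05
position: [0.417, -0.2209, 0.1028]
tool_rot: [-0.019, 3.139, 0.0]
ft_force: [-0.6, 2.3, 7.6]
grip_width: 0.006
grip_force: 3.7
red 741 420.9 207.9 rows [177.  284.2]
blue 835 372.7 198.6 rows [179. 221.]
t 8.1 tcp [ 0.417  -0.221   0.1028] F [-0.9  1.4  7.8]
```

```bash
python3 -m handwheel '[[0,0,0,0.001,0,0,0],[0,0,0,0.001,0,0,0],[0,0,0,0,0,0,0],[0,0,0,0,0,0,0],[0,0,0,0,0,0,0]]'; python3 look.py
```

```text
time: 8.72
position: [0.4171, -0.2209, 0.1008]
tool_rot: [-0.02, 3.139, 0.0]
ft_force: [-0.5, 1.6, 7.6]
grip_width: 0.004
grip_force: 3.7
red 778 420.0 208.4 rows [178.   286.46]
blue 641 372.2 195.1 rows [179. 221.]
t 8.775 tcp [ 0.4171 -0.221   0.1009] F [-1.7  1.5  6.9]
```

```bash
python3 -m handwheel '[[0,0,0,0.001,0,0,0],[0,0,0,0.001,0,0,0],[0,0,0,0,0,0,0],[0,0,0,0,0,0,0],[0,0,0,0,0,0,0]]'; python3 look.py
```

```text
time: 9.4
position: [0.4172, -0.2209, 0.0989]
tool_rot: [-0.02, 3.139, 0.0]
ft_force: [-1.3, 1.1, 7.2]
grip_width: 0.006
grip_force: 3.7
red 842 421.9 207.1 rows [176.82 283.18]
blue 401 372.1 190.7 rows [180. 221.]
t 9.45 tcp [ 0.4172 -0.221   0.0989] F [-1.   1.   7.7]
```

```bash
sed -i "s/r-g>18)&(r-b<45)&(r-b>0))/r-g>14)\&(r-b<60)\&(r-b>0)\&(U>405)\&(V<285))/; s/(b-r>18)/(b-r>10)\&(U<400)\&(V<285)/" look.py; python3 -m handwheel '[[0,0,0,0.001,0,0,0],[0,0,0,0.001,0,0,0],[0,0,0,0,0,0,0],[0,0,0,0,0,0,0],[0,0,0,0,0,0,0]]'; python3 look.py
```

```text
time: 10.07
position: [0.4174, -0.221, 0.097]
tool_rot: [-0.02, 3.138, 0.0]
ft_force: [0.2, 1.5, 7.5]
grip_width: 0.004
grip_force: 3.8
red 1119 433.8 207.1 rows [161. 269.]
blue 911 372.4 200.7 rows [180. 222.]
t 10.125 tcp [ 0.4174 -0.2209  0.097 ] F [-0.9  2.1  8.4]
```

```bash
python3 -m handwheel '[[0,0,0,0.001,0,0,0],[0,0,0,0.001,0,0,0],[0,0,0,0,0,0,0],[0,0,0,0,0,0,0],[0,0,0,0,0,0,0]]'; python3 look.py
```

```text
time: 10.75
position: [0.4175, -0.2209, 0.095]
tool_rot: [-0.02, 3.138, 0.0]
ft_force: [-0.1, 1.1, 6.9]
grip_width: 0.007
grip_force: 3.8
red 1138 433.8 208.4 rows [161.   266.26]
blue 866 372.5 201.0 rows [180. 223.]
t 10.8 tcp [ 0.4176 -0.221   0.0951] F [-0.   1.8  8.6]
```

```bash
sed -i "s/(U>405)/(U>405)\&(U<448)\&(V>165)\&(r-g>18)/" look.py; python3 -m handwheel '[[0,0,0,0.001,0,0,0],[0,0,0,0.001,0,0,0],[0,0,0,0,0,0,0],[0,0,0,0,0,0,0],[0,0,0,0,0,0,0]]'; python3 look.py
```

```text
time: 11.42
position: [0.4178, -0.221, 0.0931]
tool_rot: [-0.02, 3.138, -0.0]
ft_force: [0.0, 1.2, 8.3]
grip_width: 0.007
grip_force: 3.8
red 736 431.5 201.5 rows [181. 222.]
blue 815 372.4 200.8 rows [181. 223.]
t 11.475 tcp [ 0.4178 -0.221   0.0931] F [-0.3  1.8  8.6]
```

```bash
python3 -m handwheel '[[0,0,0,0.001,0,0,0],[0,0,0,0.001,0,0,0],[0,0,0,0,0,0,0],[0,0,0,0,0,0,0],[0,0,0,0,0,0,0]]'; python3 look.py
```

```text
time: 12.1
position: [0.418, -0.221, 0.0912]
tool_rot: [-0.02, 3.137, -0.0]
ft_force: [-0.2, 1.5, 8.1]
grip_width: 0.004
grip_force: 3.8
red 742 431.7 201.7 rows [181.   226.42]
blue 569 372.9 196.0 rows [182. 224.]
t 12.15 tcp [ 0.418  -0.221   0.0912] F [0.6 0.4 8.2]
```

Clean signal now. Continuing.

```bash
python3 -m handwheel '[[0,0,0,0.001,0,0,0],[0,0,0,0.001,0,0,0],[0,0,0,0,0,0,0],[0,0,0,0,0,0,0],[0,0,0,0,0,0,0]]'; python3 look.py
```

```text
time: 12.78
position: [0.4182, -0.221, 0.0893]
tool_rot: [-0.02, 3.137, -0.0]
ft_force: [0.9, 2.2, 7.3]
grip_width: 0.01
grip_force: 3.8
red 765 432.1 202.8 rows [182.   242.72]
blue 344 373.7 199.2 rows [183. 224.]
t 12.825 tcp [ 0.4182 -0.221   0.0893] F [0.6 1.2 8.9]
```

```bash
python3 -m handwheel '[[0,0,0,0.001,0,0,0],[0,0,0,0.001,0,0,0],[0,0,0,0,0,0,0],[0,0,0,0,0,0,0],[0,0,0,0,0,0,0]]'; python3 look.py
```

```text
time: 13.45
position: [0.4185, -0.221, 0.0874]
tool_rot: [-0.02, 3.136, -0.0]
ft_force: [1.8, 1.4, 8.1]
grip_width: 0.007
grip_force: 3.7
red 776 432.4 203.3 rows [182. 224.]
blue 161 376.3 205.1 rows [183.2 225. ]
t 13.5 tcp [ 0.4185 -0.221   0.0874] F [1.9 1.7 8.4]
```

```bash
sed -i "s/b-r>10/b-r>2/" look.py; python3 -m handwheel '[[0,0,0,0.001,0,0,0],[0,0,0,0.001,0,0,0],[0,0,0,0,0,0,0],[0,0,0,0,0,0,0],[0,0,0,0,0,0,0]]'; python3 look.py
```

```text
time: 14.12
position: [0.4188, -0.221, 0.0856]
tool_rot: [-0.02, 3.136, -0.001]
ft_force: [1.0, 1.0, 9.1]
grip_width: 0.003
grip_force: 3.7
red 797 432.3 203.9 rows [183. 244.]
blue 958 372.9 203.4 rows [183. 225.]
t 14.175 tcp [ 0.4188 -0.221   0.0856] F [1.2 1.6 7.9]
```

```bash
python3 -m handwheel '[[0,0,0,0.001,0,0,0],[0,0,0,0.001,0,0,0],[0,0,0,0,0,0,0],[0,0,0,0,0,0,0],[0,0,0,0,0,0,0]]'; python3 look.py
```

```text
time: 14.8
position: [0.4191, -0.221, 0.0837]
tool_rot: [-0.02, 3.135, -0.001]
ft_force: [2.3, 1.9, 8.4]
grip_width: 0.003
grip_force: 3.7
red 878 432.7 203.7 rows [182.54 233.74]
blue 924 373.2 204.1 rows [183. 225.]
t 14.85 tcp [ 0.4191 -0.221   0.0837] F [2.  2.6 8.4]
```

```bash
python3 -m handwheel '[[0,0,0,0.001,0,0,0],[0,0,0,0.001,0,0,0],[0,0,0,0,0,0,0],[0,0,0,0,0,0,0],[0,0,0,0,0,0,0]]'; python3 look.py
```

```text
time: 15.48
position: [0.4194, -0.221, 0.0818]
tool_rot: [-0.02, 3.135, -0.001]
ft_force: [2.1, 1.5, 9.7]
grip_width: 0.005
grip_force: 3.7
red 928 432.5 204.1 rows [183. 226.]
blue 890 373.4 204.4 rows [184. 226.]
t 15.525 tcp [ 0.4194 -0.221   0.0818] F [1.4 2.  9. ]
```

```bash
python3 -m handwheel '[[0,0,0,0.001,0,0,0],[0,0,0,0.001,0,0,0],[0,0,0,0,0,0,0],[0,0,0,0,0,0,0],[0,0,0,0,0,0,0]]'; python3 look.py
```

```text
time: 16.15
position: [0.4192, -0.2211, 0.0798]
tool_rot: [-0.02, 3.135, -0.001]
ft_force: [1.6, 1.7, 10.0]
grip_width: 0.003
grip_force: 3.8
red 926 432.6 203.9 rows [183. 225.]
blue 865 373.6 205.0 rows [185. 226.]
t 16.2 tcp [ 0.4192 -0.2212  0.0798] F [1.8 2.1 8.9]
```

```bash
python3 -m handwheel '[[0,0,0,0.001,0,0,0],[0,0,0,0.001,0,0,0],[0,0,0,0,0,0,0],[0,0,0,0,0,0,0],[0,0,0,0,0,0,0]]'; python3 look.py
```

```text
time: 16.82
position: [0.4192, -0.2212, 0.0778]
tool_rot: [-0.02, 3.135, -0.001]
ft_force: [1.8, 0.9, 8.3]
grip_width: 0.003
grip_force: 3.8
red 986 432.1 204.6 rows [184. 226.]
blue 850 373.8 205.2 rows [185. 227.]
t 16.875 tcp [ 0.4193 -0.2212  0.0778] F [2.6 0.8 9.2]
```

```bash
python3 -m handwheel '[[0,0,0,0.001,0,0,0],[0,0,0,0.001,0,0,0],[0,0,0,0,0,0,0],[0,0,0,0,0,0,0],[0,0,0,0,0,0,0]]'; python3 look.py
```

```text
time: 17.5
position: [0.4193, -0.2213, 0.0758]
tool_rot: [-0.02, 3.135, -0.001]
ft_force: [1.7, 1.6, 10.1]
grip_width: 0.002
grip_force: 3.8
red 995 432.2 204.6 rows [184. 226.]
blue 802 374.1 206.5 rows [187. 227.]
t 17.55 tcp [ 0.4193 -0.2213  0.0758] F [2.2 1.8 9.7]
```

```bash
python3 -m handwheel '[[0,0,0,0.001,0,0,0],[0,0,0,0.001,0,0,0],[0,0,0,0,0,0,0],[0,0,0,0,0,0,0],[0,0,0,0,0,0,0]]'; python3 look.py
```

```text
time: 18.18
position: [0.4193, -0.2214, 0.0738]
tool_rot: [-0.02, 3.135, -0.002]
ft_force: [0.9, 1.4, 8.9]
grip_width: 0.002
grip_force: 3.8
red 1032 432.3 205.3 rows [184. 227.]
blue 582 374.3 207.7 rows [188. 228.]
t 18.225 tcp [ 0.4193 -0.2214  0.0738] F [2.3 1.4 9.1]
```

```bash
python3 -m handwheel '[[0,0,0,0.001,0,0,0],[0,0,0,0.001,0,0,0],[0,0,0,0,0,0,0],[0,0,0,0,0,0,0],[0,0,0,0,0,0,0]]'; python3 look.py t2.png
```

```text
time: 18.85
position: [0.4192, -0.2215, 0.0718]
tool_rot: [-0.02, 3.135, -0.002]
ft_force: [1.9, 1.5, 9.5]
grip_width: 0.007
grip_force: 3.8
red 1019 432.5 205.8 rows [185. 227.]
blue 576 374.4 208.4 rows [189. 228.]
t 18.9 tcp [ 0.4192 -0.2215  0.0718] F [1.8 1.  9.3]
```

View pics/t2.png

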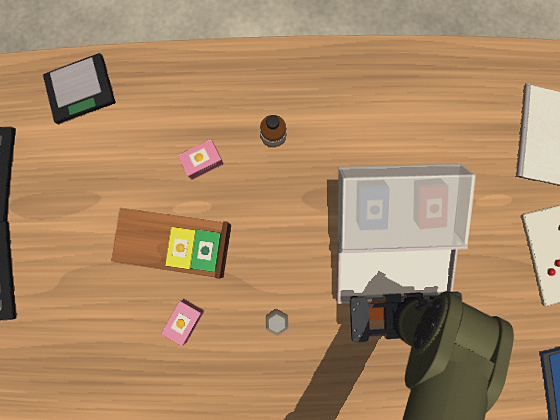

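The cases are still under the hood, blue at (373,205) and red at (432,203). The hand is on the tab at (395,318). I'll add a tilt estimate from the hood plane.

```bash
cat >> look.py <<'E'
M=xyzmap(i,d)[185:235:2,350:460:2].reshape(-1,3)
for _ in range(4):
    A=np.c_[M[:,:2],np.ones(len(M))]; c=np.linalg.lstsq(A,M[:,2],rcond=None)[0]; e=abs(A@c-M[:,2]); M=M[e<max(.004,np.median(e)*2)]
print('tilt',np.arctan(c[0]).round(3),np.arctan(c[1]).round(3),len(M),e.max().round(4))
E
python3 look.py
```

```text
red 1024 432.5 205.8 rows [185. 227.]
blue 586 374.5 208.5 rows [189. 228.]
t 18.95 tcp [ 0.4192 -0.2215  0.0718] F [1.3 0.4 9.7]
tilt 0.479 0.003 1136 0.0039
```

Run:
```python
from h import *
z=np.load('top0.npz');i={k:z[k] for k in('intrinsics','D','R','t')}
R=i['R'];t=i['t'].ravel();C=-R.T@t
def f(uv,th,h=.053,S=np.array([.565,-.225,.110])):
    n=cv2.undistortPoints(np.array(uv,float).reshape(-1,1,2),i['intrinsics'],i['D'].astype(float)).reshape(-1,2)
    ray=np.c_[n,np.ones(len(n))]@R
    ex=np.array([np.cos(th),0,np.sin(th)]);ez=np.array([-np.sin(th),0,np.cos(th)])
    s=(h-(C-S)@ez)/(ray@ez); P=C+ray*s[:,None]-S
    return np.c_[P@ex,P[:,1]].round(4)
print(f([(371,191.7),(429,191.3)],0))
for th in(.40,.44,.48): print(th,'gems',f([(375,209),(433.5,208)],th),'hood edge far/near',f([(405,167),(405,249)],th,.07).ravel())
print(f([(400,156),(400,234)],0,.07).ravel())
```

```text
[[ 0.0661  0.052 ]
 [ 0.0647 -0.0507]]
0.4 gems [[ 0.059   0.0499]
 [ 0.0584 -0.0513]] hood edge far/near [ 0.1341  0.0062 -0.0082 -0.001 ]
0.44 gems [[ 0.0619  0.0504]
 [ 0.0613 -0.0505]] hood edge far/near [ 0.1381  0.0076 -0.0055 -0.0011]
0.48 gems [[ 0.065   0.0509]
 [ 0.0644 -0.0497]] hood edge far/near [ 0.1425  0.009  -0.0028 -0.0012]
[ 0.1246  0.0018 -0.0095  0.0086]
```

Run:
```python
from h import *
def fit(M,roi,tag):
    P=M[roi[0]:roi[1],roi[2]:roi[3]].reshape(-1,3); best=None; rng=np.random.default_rng(0)
    for _ in range(400):
        a,b,c=P[rng.choice(len(P),3,False)]; n=np.cross(b-a,c-a); l=np.linalg.norm(n)
        if l<1e-5: continue
        n/=l; m=abs((P-a)@n)<.003
        if best is None or m.sum()>best.sum(): best=m
    Q=P[best]; n=np.linalg.svd(Q-Q.mean(0))[2][2]; n*=np.sign(n[2]); print(tag,best.mean().round(2),'n',n.round(3),'tilt',np.arctan2(-n[0],n[2]).round(3),'ctr',Q.mean(0).round(3))
z=np.load('top0.npz');i={k:z[k] for k in('intrinsics','D','R','t')}
fit(xyzmap(i,z['d']),(160,225,345,460),'top0')
p,d,i=grab('top');M=xyzmap(i,d)
fit(M,(175,240,350,460),'top hood'); fit(M,(252,270,345,450),'top floor')
p,d,i=grab('scene','sc2.png');np.savez('sc2.npz',M=xyzmap(i,d))
```

```text
top0 0.96 n [0.004 0.001 1.   ] tilt -0.004 ctr [ 0.627 -0.224  0.18 ]
top hood 0.95 n [-0.463 -0.003  0.886] tilt 0.481 ctr [ 0.597 -0.221  0.206]
top floor 0.95 n [-0.469 -0.004  0.883] tilt 0.488 ctr [ 0.511 -0.232  0.092]
```

View pics/sc2.png

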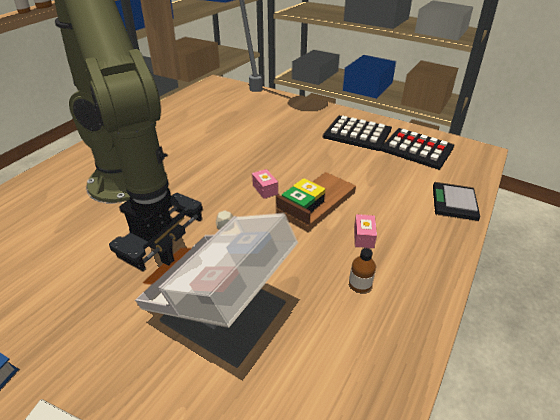

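The scene view confirms a steep tilt of about 0.48 rad, with red at (213,278) and blue at (250,238) still under the hood. I'll press on in 1 mm steps.

```bash
python3 -m handwheel '[[0,0,0,0.001,0,0,0],[0,0,0,0,0,0,0],[0,0,0,0,0,0,0],[0,0,0,0,0,0,0],[0,0,0,0,0,0,0]]'; python3 look.py
```

```text
time: 19.68
position: [0.4191, -0.2215, 0.0708]
tool_rot: [-0.02, 3.135, -0.002]
ft_force: [1.0, 1.0, 9.4]
grip_width: 0.004
grip_force: 3.8
red 1030 432.2 209.6 rows [189. 231.]
blue 581 374.5 211.8 rows [192. 232.]
t 19.725 tcp [ 0.4191 -0.2215  0.0708] F [1.4 1.1 8.7]
tilt 0.487 0.004 1124 0.004
```

```bash
python3 -m handwheel '[[0,0,0,0.001,0,0,0],[0,0,0,0,0,0,0],[0,0,0,0,0,0,0],[0,0,0,0,0,0,0],[0,0,0,0,0,0,0]]'; python3 look.py
```

```text
time: 20.35
position: [0.419, -0.2215, 0.0697]
tool_rot: [-0.02, 3.135, -0.002]
ft_force: [1.4, 1.0, 8.7]
grip_width: 0.003
grip_force: 3.5
red 950 430.8 225.2 rows [206.98 245.  ]
blue 280 373.4 229.9 rows [210.58 247.  ]
t 20.4 tcp [ 0.4189 -0.2216  0.0697] F [0.5 0.  9.5]
tilt 0.484 0.008 1180 0.0038
```

```bash
python3 -m handwheel '[[0,0,0,0,0,0,0],[0,0,0,0,0,0,0],[0,0,0,0,0,0,0],[0,0,0,0,0,0,0],[0,0,0,0,0,0,0]]'; python3 look.py
```

```text
time: 21.02
position: [0.4184, -0.2216, 0.0693]
tool_rot: [-0.019, 3.137, -0.002]
ft_force: [1.4, -0.7, 7.6]
grip_width: -0.001
grip_force: 2.7
red 122 422.0 264.0 rows [249.42 281.58]
blue 733 369.8 267.7 rows [253. 284.]
t 21.075 tcp [ 0.4183 -0.2216  0.0692] F [0.4 0.6 6.7]
tilt 0.493 0.003 1147 0.004
```

```bash
python3 -m handwheel '[[0,0,0,0,0,0,0],[0,0,0,0,0,0,0],[0,0,0,0,0,0,0],[0,0,0,0,0,0,0],[0,0,0,0,0,0,0],[0,0,0,0,0,0,0],[0,0,0,0,0,0,0],[0,0,0,0,0,0,0]]'; python3 look.py; python3 -c "
from h import *
grab('scene','sc3.png')"
```

```text
time: 22.08
position: [0.4179, -0.2216, 0.069]
tool_rot: [-0.019, 3.137, -0.002]
ft_force: [0.8, -0.2, 5.7]
grip_width: 0.001
grip_force: 2.4
red 79 423.1 269.0 rows [248. 284.]
blue 483 370.6 274.4 rows [263. 284.]
t 22.125 tcp [ 0.4179 -0.2216  0.0689] F [ 1.1 -0.1  6.1]
tilt 0.492 0.004 1130 0.0039
```

View pics/sc3.png

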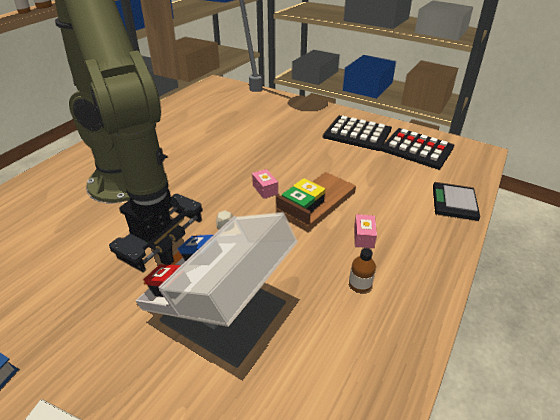

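Both cases are at the open end: red (163,277), blue (198,243). Letting the tray rise slowly.

```bash
python3 -m handwheel '[[0,0,0,-0.003,0,0,0],[0,0,0,-0.004,0,0,0],[0,0,0,-0.004,0,0,0],[0,0,0,-0.004,0,0,0],[0,0,0,-0.004,0,0,0],[0,0,0,-0.004,0,0,0],[0,0,0,-0.004,0,0,0],[0,0,0,-0.004,0,0,0],[0,0,0,-0.004,0,0,0],[0,0,0,-0.004,0,0,0],[0,0,0,-0.004,0,0,0],[0,0,0,-0.004,0,0,0]]'
python3 -m handwheel '[[0,0,0,-0.004,0,0,0],[0,0,0,-0.004,0,0,0],[0,0,0,-0.003,0,0,0],[0,0,0,-0.003,0,0,0],[0,0,0,-0.003,0,0,0],[0,0,0,-0.003,0,0,0],[0,0,0,-0.003,0,0,0],[0,0,0,-0.003,0,0,0],[0,0,0,-0.004,0,0,0],[0,0,0,-0.03,0,0,0],[0,0,0,-0.05,0,0,0],[0,0,0,-0.03,0,0,0]]'
```

```text
time: 23.68
position: [0.4161, -0.2206, 0.1149]
tool_rot: [-0.02, 3.141, 0.001]
ft_force: [-3.5, 0.9, 3.0]
grip_width: 0.008
grip_force: 1.8
time: 25.18
position: [0.4159, -0.2213, 0.2566]
tool_rot: [-0.019, 3.14, -0.001]
ft_force: [-0.2, -0.8, 0.0]
grip_width: 0.005
grip_force: 0.0
```

```bash
python3 -m handwheel '[[0.087,0.05,0,0,0,0,0],[0.087,0,0.055,0,0,0,0],[0.087,0,0.055,0,0,0,0],[0.087,0,0.055,0,0,0,0],[0.087,0,0.055,0,0,0,0]]'; python3 look.py t4.png
```

```text
time: 25.8
position: [0.3676, -0.0222, 0.2558]
tool_rot: [0.007, -3.14, 0.002]
ft_force: [1.0, 0.4, 0.5]
grip_width: 0.488
grip_force: 0.0
red 77 424.8 272.1 rows [258. 284.]
blue 5204 367.3 211.6 rows [158. 282.]
t 25.85 tcp [ 0.3679 -0.0129  0.2558] F [ 0.5  6.  -0.1]
tilt -0.011 0.001 1141 0.004
```

View pics/t4.png

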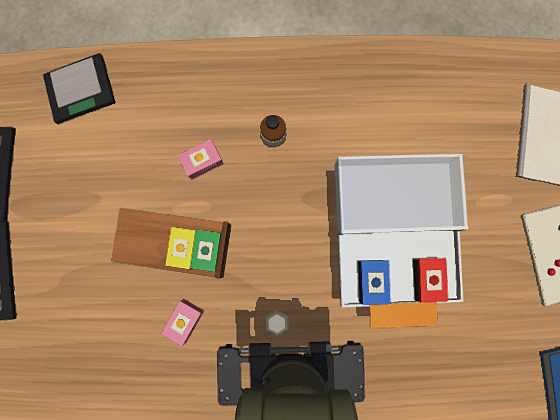

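Red is at (433,280) and blue at (376,282), both at the open end with the tray level. Next I'll measure red.

Run:
```python
from h import *
z=np.load('top0.npz');i={k:z[k] for k in('intrinsics','D','R','t')}
p=cv2.imread('pics/t4.png').astype(int);b,g,r=p[...,0],p[...,1],p[...,2]
U=np.arange(560)[None];V=np.arange(420)[:,None]
for n,m in(('red',(r-g>90)&(abs(g-b)<40)&(U>405)&(U<460)&(V>245)&(V<302)),('blue',(b-r>60)&(U>345)&(U<400)&(V>245)&(V<305))):
    c=max(cv2.findContours(m.astype(np.uint8),0,2)[0],key=cv2.contourArea); box=cv2.boxPoints(cv2.minAreaRect(c)); W=onplane(i,box,.163)
    e=[W[1]-W[0],W[2]-W[1]];print(n,box.round(1).tolist(),W.mean(0).round(4),[(np.hypot(*q[:2]).round(4),np.degrees(np.arctan2(q[1],q[0])).round(1)) for q in e])
s=ctrl.get_state();print(s['position'],Ro.from_rotvec(s['tool_rot']).as_matrix().round(4).tolist())
```

```text
red [[418.5, 258.8999938964844], [445.3999938964844, 257.29998779296875], [447.8999938964844, 300.29998779296875], [421.0, 301.8999938964844]] [ 0.4763 -0.2757  0.163 ] [(np.float64(0.0479), np.float64(-88.5)), (np.float64(0.0741), np.float64(-178.9))]
blue [[360.5, 261.0], [388.3999938964844, 259.79998779296875], [390.29998779296875, 303.0], [362.5, 304.29998779296875]] [ 0.4755 -0.1747  0.163 ] [(np.float64(0.0481), np.float64(-89.0)), (np.float64(0.0739), np.float64(-179.4))]
[ 0.36786231 -0.01288732  0.25579023] [[-0.9999, -0.0168, -0.0012], [-0.0168, 0.9999, 0.0025], [0.0012, 0.0025, -1.0]]
```

```bash
python3 -m handwheel '[[0.087,-0.019,-0.044,0,0,0,0],[0.087,-0.019,-0.044,0,0,0,0],[0.07,-0.019,-0.044,0,0,0,0],[0.07,-0.019,-0.044,0,0,0,0],[0.07,-0.019,-0.044,0,0,0,0],[0.07,-0.019,-0.044,0,0,0,0],[0.07,0,0,0,0,0,0],[0.07,0,0,0,0,0,0]]'
python3 -c "
from h import *
s=ctrl.get_state();R=Ro.from_rotvec(s['tool_rot']).as_matrix();print(s['position'],s['grip_width'],(R.T@(np.array([.4763,-.2757,.185])-s['position'])).round(4),R.round(4).tolist())"
```

```text
time: 26.85
position: [0.4851, -0.2822, 0.2556]
tool_rot: [0.02, -3.14, -0.002]
ft_force: [0.4, 0.7, 0.6]
grip_width: 0.802
grip_force: 0.0
[ 0.48514196 -0.28217984  0.25555551] 0.8020396862693627 [0.0086 0.0065 0.0706] [[-0.9999, -0.0129, -0.0016], [-0.0129, 0.9999, 0.0012], [0.0015, 0.0012, -1.0]]
```

```bash
python3 -m handwheel '[[0.07,0.0085,0.0065,0.02,0,0,-0.5],[0.07,0,0,0.035,0,0,0],[0.07,0,0,0.03,0,0,0],[0.07,0,0,0.02,0,0,0],[0.07,0,0,0.01,0,0,0],[0.07,0,0,0.007,0,0,0],[0.07,0,0,0,0,0,0],[0.03,0,0,0,0,0,0],[0.03,0,0,0,0,0,0],[0.03,0,0,0,0,0,0],[0.03,0,0,0,0,0,0],[0.03,0,0,0,0,0,0]]' 20
```

```text
time: 28.35
position: [0.4771, -0.2765, 0.1345]
tool_rot: [-0.033, 3.141, 0.0]
ft_force: [-0.3, 1.0, 2.9]
grip_width: 0.549
grip_force: 20.0
```

```bash
python3 -m handwheel '[[0.03,0,0,-0.01,0,0,0],[0.03,0,0,-0.03,0,0,0],[0.03,0,0,-0.04,0,0,0],[0.03,0,0,-0.03,0,0,0],[0.03,0,0,0,0,0,0]]'
python3 -c "
from h import *
s=ctrl.get_state();R=Ro.from_rotvec(s['tool_rot']).as_matrix();print((R.T@(np.array([.5575,.2549,.245])-s['position'])).round(4),R.round(4).tolist())"
```

```text
time: 28.98
position: [0.478, -0.2776, 0.247]
tool_rot: [-0.033, 3.137, -0.004]
ft_force: [0.0, -0.1, -1.4]
grip_width: 0.551
grip_force: 20.0
[-0.0906  0.5307  0.001 ] [[-0.9998, -0.0209, 0.0043], [-0.0209, 0.9998, -0.0024], [-0.0043, -0.0025, -1.0]]
```

```bash
python3 -m handwheel '[[0.03,-0.0075,0.02,0,0,0,0],[0.03,-0.0075,0.044,0,0,0,0],[0.03,-0.0075,0.044,0,0,0,0],[0.03,-0.0075,0.046,0,0,0,0],[0.03,-0.0075,0.046,0,0,0,0],[0.03,-0.0075,0.046,0,0,0,0],[0.03,-0.0075,0.046,0,0,0,0],[0.03,-0.0075,0.046,0,0,0,0],[0.03,-0.0075,0.046,0,0,0,0],[0.03,-0.0075,0.046,0,0,0,0],[0.03,-0.0075,0.046,0,0,0,0],[0.03,-0.0075,0.046,0,0,0,0]]'
python3 -m handwheel '[[0.03,0,0.008,0,0,0,5],[0.03,0,0,0,0,0,5],[0.03,0,0,0,0,0,0],[0.03,0,0,0,0,0,0]]'
python3 -c "
from h import *
s=ctrl.get_state();R=Ro.from_rotvec(s['tool_rot']).as_matrix();print((R.T@(np.array([.5575,.2549,.0445])-s['position'])).round(4),R.round(4).tolist(),s['joint_positions'])"
```

```text
time: 30.48
position: [0.5552, 0.248, 0.2423]
tool_rot: [0.033, -3.139, 0.002]
ft_force: [0.3, -0.6, -1.1]
grip_width: 0.548
grip_force: 20.0
time: 30.98
position: [0.5554, 0.2546, 0.2432]
tool_rot: [-0.239, -3.131, 0.001]
ft_force: [-0.7, 0.0, -1.6]
grip_width: 0.548
grip_force: 20.0
[-0.0023  0.0008  0.1987] [[-0.9884, 0.1518, -0.0014], [0.1518, 0.9884, -0.0008], [0.0013, -0.001, -1.0]] [-0.23915754  0.24380468 -0.28109157  1.51457387  0.0680807   1.39442828
  0.8939691 ]
```

```bash
python3 -m handwheel '[[0.03,-0.003,0.001,0.03,0,0,0],[0.03,0,0,0.05,0,0,0],[0.03,0,0,0.05,0,0,0],[0.03,0,0,0.035,0,0,0],[0.03,0,0,0.02,0,0,0],[0.03,0,0,0.01,0,0,0],[0.03,0,0,0.002,0,0,0],[0.03,0,0,0,0,0,0]]'
```

```text
time: 31.98
position: [0.5597, 0.2562, 0.0485]
tool_rot: [0.24, 3.13, 0.002]
ft_force: [0.4, -0.0, -1.8]
grip_width: 0.551
grip_force: 20.0
```

```bash
python3 -m handwheel '[[0.03,0,0,0.002,0,0,0],[0.03,0,0,0.001,0,0,0],[0.03,0,0,0,0,0,0]]'; python3 look.py t5.png|grep tcp
```

```text
time: 32.35
position: [0.5588, 0.2558, 0.0443]
tool_rot: [0.241, 3.132, 0.0]
ft_force: [0.2, -0.5, -2.3]
grip_width: 0.551
grip_force: 20.0look.py:7: RuntimeWarning: Mean of empty slice.
  y,x=np.where(m&roi&~((r-b>60)&(g-b>30))); print(n,len(x),x.mean().round(1),y.mean().round(1),'rows',np.percentile(y,[2,98]))
  ret = ret.dtype.type(ret / rcount)
Traceback (most recent call last):
  File "look.py", line 7, in <module>
    y,x=np.where(m&roi&~((r-b>60)&(g-b>30))); print(n,len(x),x.mean().round(1),y.mean().round(1),'rows',np.percentile(y,[2,98]))
                                                                                                        ~~~~~~~~~~~~~^^^^^^^^^^
IndexError: index 0 is out of bounds for axis 0 with size 0
```

```bash
python3 -m handwheel '[[0.03,0,0,0.001,0,0,0],[0.03,0,0,0.001,0,0,0],[0.03,0,0,0,0,0,0]]'; python3 -m handwheel '[[0.03,0,0,0.001,0,0,0],[0.03,0,0,0,0,0,0]]'
```

```text
time: 32.78
position: [0.5588, 0.2558, 0.0422]
tool_rot: [-0.241, -3.132, -0.0]
ft_force: [0.2, -1.2, -2.0]
grip_width: 0.549
grip_force: 20.0
time: 33.02
position: [0.5591, 0.2558, 0.0419]
tool_rot: [0.241, 3.132, 0.0]
ft_force: [-1.0, -0.7, 4.1]
grip_width: 0.549
grip_force: 20.0
```

```bash
python3 -m handwheel '[[0.06,0,0,0,0,0,0],[0.06,0,0,0,0,0,0],[0.06,0,0,0,0,0,0],[0.06,0,0,-0.005,0,0,0],[0.06,0,0,-0.03,0,0,0],[0.06,0,0,-0.04,0,0,0],[0.0,0,0.055,-0.02,0,0,0],[0.0,0,0.055,0,0,0,0],[0,0,0.055,0,0,0,0],[0,0,0,0,0,0,0],[0,0,0,0,0,0,0]]'
python3 - <<'E'
from h import *
p,d,i=grab('top','t6.png'); p=p.astype(int);b,g,r=p[...,0],p[...,1],p[...,2]
U=np.arange(560)[None];V=np.arange(420)[:,None];roi=(U>105)&(U<228)&(V>205)&(V<280)
for n,m in(('red',(r-g>100)&(r-b>100)&(g<70)),('yel',(r>150)&(g>130)&(b<90)),('grn',(g-r>50)&(g-b>20))):
    c=max(cv2.findContours((m&roi).astype(np.uint8),0,2)[0],key=cv2.contourArea); box=cv2.boxPoints(cv2.minAreaRect(c)); W=onplane(i,box,.07)
    e=[W[1]-W[0],W[2]-W[1]];print(n,box.mean(0).round(1),W.mean(0).round(4),[(np.hypot(*q[:2]).round(4),np.degrees(np.arctan2(q[1],q[0])).round(1)) for q in e])
E
python3 -c "
from h import *
s=ctrl.get_state();R=Ro.from_rotvec(s['tool_rot']).as_matrix();print(s['time'],s['position'],R.round(4).tolist())"
```

```text
time: 34.4
position: [0.584, 0.4183, 0.1359]
tool_rot: [-0.24, -3.132, 0.002]
ft_force: [0.1, -1.0, 0.1]
grip_width: 0.207
grip_force: 0.0
red [141.1 241.6] [0.5584 0.2542 0.07  ] [(np.float64(0.0747), np.float64(-8.2)), (np.float64(0.0486), np.float64(-99.2))]
yel [179.9 247.5] [0.5457 0.1782 0.07  ] [(np.float64(0.0749), np.float64(-8.5)), (np.float64(0.049), np.float64(-99.2))]
grn [205.1 250.3] [0.5394 0.1298 0.07  ] [(np.float64(0.0743), np.float64(-8.7)), (np.float64(0.0485), np.float64(-99.3))]
34.45 [0.58457638 0.41730569 0.13614511] [[-0.9881, 0.154, 0.0003], [0.154, 0.9881, -0.0013], [-0.0005, -0.0012, -1.0]]
```

View pics/t6.png

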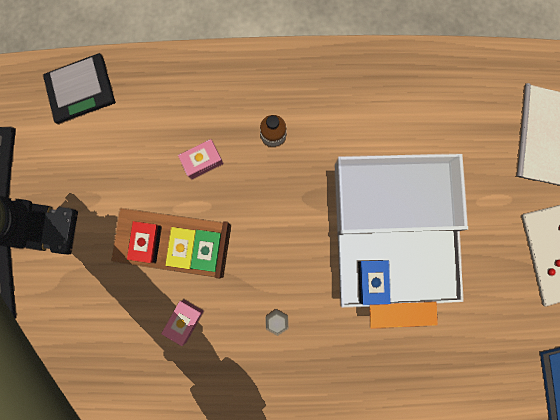

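Red stands square at (141,242), with yellow at (180,247) and green at (205,250) unmoved. The gap is about 29 mm, in line to 1 mm. Now pushing from behind with closed fingers.

```bash
python3 -m handwheel '[[0,0.001,-0.04,0.02,0,0,0],[0,0,-0.03,0.03,0,0,0],[0,0,-0.02,0.03,0,0,0],[0,0,-0.01,0.016,0,0,0],[0,0,-0.01,0,0,0,0],[0,0,0,0,0,0,0],[0,0,0,0,0,0,0]]' 20
python3 -c "
from h import *
s=ctrl.get_state();R=Ro.from_rotvec(s['tool_rot']).as_matrix();print(s['grip_width'],(R.T@(np.array([.5584,.2542,.04])-s['position'])).round(4))"
```

```text
time: 35.33
position: [0.567, 0.3118, 0.0417]
tool_rot: [0.239, 3.13, 0.003]
ft_force: [-1.0, 0.0, 0.1]
grip_width: 0.004
grip_force: 0.0
0.004183212622975163 [-0.0002 -0.0582  0.0016]
```

```bash
python3 -m handwheel '[[0,0,-0.003,0,0,0,0],[0,0,-0.003,0,0,0,0],[0,0,-0.003,0,0,0,0],[0,0,-0.003,0,0,0,0],[0,0,-0.003,0,0,0,0],[0,0,-0.003,0,0,0,0],[0,0,-0.002,0,0,0,0],[0,0,-0.002,0,0,0,0],[0,0,-0.002,0,0,0,0],[0,0,-0.003,0,0,0,0],[0,0,-0.003,0,0,0,0],[0,0,-0.003,0,0,0,0]]'
python3 -m handwheel '[[0,0,-0.002,0,0,0,0],[0,0,-0.002,0,0,0,0],[0,0,-0.002,0,0,0,0],[0,0,0,0,0,0,0]]'
cat > row.py <<'E'
from h import *
s=ctrl.get_state();R=Ro.from_rotvec(s['tool_rot']).as_matrix();print('ftool',(R.T@np.array(s['ft_force'])).round(1),np.array(s['position']).round(4))
p,d,i=grab('top'); p=p.astype(int);b,g,r=p[...,0],p[...,1],p[...,2]
U=np.arange(560)[None];V=np.arange(420)[:,None];roi=(U>105)&(U<228)&(V>205)&(V<280)
c={}
for n,m in(('red',(r-g>100)&(r-b>100)&(g<70)),('yel',(r>150)&(g>130)&(b<90)),('grn',(g-r>50)&(g-b>20))):
    k=max(cv2.findContours((m&roi).astype(np.uint8),0,2)[0],key=cv2.contourArea); box=cv2.boxPoints(cv2.minAreaRect(k)); W=onplane(i,box,.07);c[n]=W.mean(0)[:2]
    e=[W[1]-W[0],W[2]-W[1]];print(n,c[n].round(4),[(np.hypot(*q[:2]).round(4),np.degrees(np.arctan2(q[1],q[0])).round(1)) for q in e])
q=c['red']-c['yel'];print('rel x,y',q@[.988,-.153],q@[.153,.988])
E
python3 row.py
```

```text
time: 36.83
position: [0.5612, 0.2774, 0.0402]
tool_rot: [-0.241, -3.132, -0.0]
ft_force: [-0.0, 1.3, 0.7]
grip_width: 0.006
grip_force: 0.8
time: 37.33
position: [0.5602, 0.2714, 0.0401]
tool_rot: [-0.241, -3.132, 0.0]
ft_force: [0.5, 0.5, -0.2]
grip_width: 0.005
grip_force: 0.4
ftool [-0.4  0.5  0.2] [0.5602 0.2714 0.0401]
red [0.5886 0.2188] [(np.float64(0.0), np.float64(0.0)), (np.float64(0.0019), np.float64(0.0))]
yel [0.5437 0.1667] [(np.float64(0.075), np.float64(-8.6)), (np.float64(0.0255), np.float64(-99.3))]
grn [0.5394 0.1298] [(np.float64(0.0743), np.float64(-8.7)), (np.float64(0.0485), np.float64(-99.3))]
rel x,y 0.03639167058366438 0.05834751312993554
```

```bash
python3 -m handwheel '[[0,0,-0.001,0,0,0,0],[0,0,-0.001,0,0,0,0],[0,0,-0.001,0,0,0,0],[0,0,-0.001,0,0,0,0],[0,0,0,0,0,0,0]]'
```

```text
time: 38.0
position: [0.5596, 0.2676, 0.0401]
tool_rot: [-0.241, -3.132, 0.0]
ft_force: [-0.8, 1.7, 0.3]
grip_width: 0.006
grip_force: 0.6
```

```bash
python3 -m handwheel '[[0,0,-0.001,0,0,0,0],[0,0,0,0,0,0,0]]'
```

```text
time: 38.25
position: [0.5595, 0.2667, 0.0402]
tool_rot: [-0.241, -3.132, 0.0]
ft_force: [0.0, 0.6, 0.2]
grip_width: 0.004
grip_force: 0.7
```

```bash
python3 -m handwheel '[[0,0,-0.001,0,0,0,0],[0,0,0,0,0,0,0]]'
```

```text
time: 38.5
position: [0.5593, 0.2656, 0.0402]
tool_rot: [-0.241, -3.132, 0.0]
ft_force: [-0.0, 2.1, 0.1]
grip_width: 0.003
grip_force: 0.7
```

```bash
python3 -m handwheel '[[0,0,-0.001,0,0,0,0],[0,0,0,0,0,0,0]]'
```

```text
time: 38.75
position: [0.5592, 0.2646, 0.0402]
tool_rot: [-0.241, -3.132, 0.0]
ft_force: [0.3, 1.8, 0.4]
grip_width: 0.005
grip_force: 0.7
```

```bash
python3 -m handwheel '[[0,0,-0.001,0,0,0,0],[0,0,0,0,0,0,0]]'
```

```text
time: 39.0
position: [0.559, 0.2637, 0.0402]
tool_rot: [-0.241, -3.132, 0.0]
ft_force: [0.1, 0.8, 1.0]
grip_width: 0.006
grip_force: 0.7
```

```bash
python3 -m handwheel '[[0,0,-0.001,0,0,0,0],[0,0,0,0,0,0,0]]'
```

```text
time: 39.25
position: [0.5588, 0.2627, 0.0402]
tool_rot: [-0.241, -3.132, 0.0]
ft_force: [0.3, 1.5, 0.5]
grip_width: 0.01
grip_force: 0.7
```

```bash
python3 -m handwheel '[[0,0,-0.001,0,0,0,0],[0,0,0,0,0,0,0]]'; python3 row.py
```

```text
time: 39.5
position: [0.5588, 0.2618, 0.0401]
tool_rot: [0.241, 3.132, 0.0]
ft_force: [1.6, 1.6, -0.9]
grip_width: 0.01
grip_force: 0.9
ftool [-1.3  1.8  0.9] [0.5588 0.2618 0.0401]
red [0.5875 0.209 ] [(np.float64(0.0027), np.float64(-46.1)), (np.float64(0.0028), np.float64(-135.2))]
yel [0.5429 0.162 ] [(np.float64(0.0743), np.float64(-9.8)), (np.float64(0.0172), np.float64(-100.3))]
grn [0.5394 0.1295] [(np.float64(0.0743), np.float64(-8.7)), (np.float64(0.0479), np.float64(-99.3))]
rel x,y 0.03682237668056494 0.053230882002784266
```

```bash
python3 -m handwheel '[[0,0,0.01,0,0,0,0],[0,0,0.04,0,0,0,0],[0,0,0.05,0,0,0,0],[0,0,0.05,0,0,0,0],[0,0,0,0,0,0,0],[0,0,0,0,0,0,0]]'; python3 row.py
```

```text
time: 40.3
position: [0.5813, 0.4094, 0.0394]
tool_rot: [-0.24, -3.132, 0.003]
ft_force: [-0.2, -0.4, -0.5]
grip_width: 0.003
grip_force: 0.0
ftool [ 0.2 -0.5  0.5] [0.5813 0.4094 0.0394]
red [0.5539 0.2255] [(np.float64(0.075), np.float64(-8.3)), (np.float64(0.0471), np.float64(-99.2))]
yel [0.5455 0.1777] [(np.float64(0.0749), np.float64(-8.0)), (np.float64(0.0483), np.float64(-98.7))]
grn [0.5394 0.1295] [(np.float64(0.0743), np.float64(-8.7)), (np.float64(0.0479), np.float64(-99.3))]
rel x,y 0.0009772642339206151 0.04843075257417757
```

```bash
python3 -c "
from h import *
p,d,i=grab('top');M=xyzmap(i,d);print('hood z',np.median(M[165:225,350:455,2]),'blue lid z',np.median(M[270:276,366:386,2]),'red lid',M[225:265:6,150:162:4,2].round(3).tolist())
print(ctrl.close_job())"
```

```text
hood z 0.18006904245091182 blue lid z 0.16363491859307755 red lid [[0.069, 0.07, 0.069], [0.072, 0.068, 0.07], [0.069, 0.075, 0.071], [0.071, 0.074, 0.074], [0.068, 0.069, 0.069], [0.07, 0.069, 0.073], [0.071, 0.071, 0.072]]
the job is handed in; nothing more can be done
None
```

The job is handed in, and no verdict came back: the red case stands on the rack beside the yellow one (centres measured 48.4 mm apart, in line to 1 mm), blue is at the open end of the level tray, and nothing else was seen to move except the yellow case, by about 0.5 mm.

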